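Pin back the belt tension lever of a linisher

ROBOT

A 6-joint arm with a two-finger parallel gripper is mounted at the origin on the work surface. World frame = base frame: x ahead of the robot, y to its left, z up, the work surface at z = 0. Lengths are in m, angles in rad, forces in N, time in s.
With the tool pointing down it reaches from about 0.35 to 0.775 m from the base axis. Payload 5.5 kg.
Tool frame: the origin (TCP) lies midway between the tips of the shut fingers; the grasp point (between the pads) lies hold_point_z behind it (hold_point_z is the distance from the TCP to the grasp point, in m); z points along the fingers, y is the direction in which the jaws open and shut (so a half turn about z gives the same grasp; the last joint's range is limited). The gripper opens to 85 mm and grips with 20 to 120 N. Pads are 22 mm wide; open, the fingers measure 114 mm over their backs; the gripper's body (76 mm by 85 mm) begins 54 mm behind the grasp point. The pads swing forward as they close: fully open they stand 13 mm farther back than shut.
Start: joints at [1.168, 0.313, 0.046, 1.304, 0, 1.431], TCP at [0.149, 0.555, 0.231] pointing down, gripper open.
Joint ranges: [-2.76, 2.76], [-0.86, 1.69], [-1.03, 1.26], [-2.2, 2.34], [-1.47, 1.5], [-3.14, 3.14]. Speed limits (rad/s): [2.57, 2.57, 3.14, 3.14, 3.14, 3.14].

INTERFACE

Orientations are given as a unit quaternion [w, x, y, z].
In Python, from workcell import * gives the robot as it stands. The module is installed in compiled form; this text tells all that it offers.
- The arm moves only by the tool jog_arm, never from a script. Its argument "plan" is a list of rows, each a list of 6 numbers: the shift along the world's x, y, z in m, then the turn, a rotation vector about the world's x, y, z in degrees. A call has exactly 10 rows; each row shifts and turns the commanded pose from where the row before left it; what a row does not reach is not made up. A row lasts 1/10 s, in which the tool goes at most 50 mm and 8.59 degrees, less where a joint would pass 70% of its speed; a pose out of reach is approached as far as the arm can. A call with a gripper value outside its range is refused whole. "hand" is the opening, from 0 (shut) to 1 (fully open), set as the call begins (left out, the last holds). The fingers move at their own pace and stop on an object; "force" is the grip in N (left out, the last holds). Time passes only in rows, so rows that do not move let the fingers close, or fill a call up. It gives the time, the measured TCP pose, the force and the opening at its end, in the units of the state.
- get_state(): the state, without advancing time (a new reading comes with each control period).
- read_camera(name): name is "scene" or "top" or "wrist"; returns the picture (420x560x3 uint8, red, green, blue); there is no depth.
- calibration(name): a dict with "K" (3x3 intrinsics, pixels), "world_to_cam" (4x4, takes a point from world to camera coordinates). Camera axes: x right, y down, z forward; pixel columns grow to the right and rows downward; lengths in m; the calibration is good to about 2 mm. A picture is of the moment at which its call begins: read the wrist's pose just before it. calibration takes no time and is no camera call; for the wrist camera it gives the pose at the moment of the call.
- hand_in(): hands the job in, once; it reports no verdict.
The state is a dict: "clock": time; "joint_pos": joint angles; "qvel": joint speeds; "tau": joint torques, N m; "tcp_pos": TCP position; "orientation": TCP orientation; "wrist_force": force on the tool from outside, world axes, zero at the start; "ft_torque": the same for the moment, N m; "finger_gap": finger opening in m.
Only numpy, scipy, OpenCV 4.12 (cv2) and the standard library are available. Lean on these libraries where they do the work, as an engineer would, in place of code of your own. Each camera call takes 0.05 s, during which the arm holds its last target.

TASK

The linisher needs a new belt, so its sprung tension lever has to be pinned back. Take the collared locking pin from the wooden rack, stand its tip in the hole at the lever's end, and with it push the lever round against its spring, away from its rest stop, until the pin finds the lock hole in the plate underneath; then push the pin fully home so that its collar sits on the lever, and let go. Feel your way: do not force the pin hard against the machine, do not drive the lever on to its far stop, and leave the other things where they are.

Things in the scene. Friction and masses are not known exactly. Their poses are not given: they have to be found in the camera images.
- linisher: Bench linisher (edge grinder, belt and guard off), bolted down: grey bed 290 x 360 x 30 mm, origin at its underside's centre on the bench, z up. Its -x side (towards the robot) has an upright steel platen and, at the +y end, a rubber drive drum 70 mm across, both about 110 mm high. Black switch box on the rear +y corner, top at 58 mm. It carries the index plate and the L-shaped lever.
- lock_zone (a point): On the flat top of the steel index plate (50 mm above the bench, under the lever), middle of the arc on which its one lock hole lies: 14.5 mm wide, 20 mm deep, 2 mm chamfer, 150 mm from the pivot. The plate is clamped at a new angle each time: the lever's hole is over the lock hole at a lever angle between 0.38 and 0.62 rad, not measured; seen from above as a dark hole beside the lever.
- lever (a joint): Angle of the tension lever, rad: 0 at its rest stop, growing as it turns clockwise seen from above (its hole end moves away from the robot). A spring drives it back to 0: about 2.5 N sideways at the hole at 0, 4.5 N at 0.5 rad. Far stop at 0.9; keep it below 0.78.
- lever_hole (a point): Centre of the hole near the lever's free end, at the lever's top face, 62 mm above the bench. Through hole 13.5 mm wide, slightly chamfered, in a flat aluminium bar 10 mm thick, 36 mm wide there, 2 mm above the index plate. Site +x points from pivot to hole. The lever's other leg, 100 mm, carries the idler wheel (56 mm across, top at 117 mm).
- lever_pivot (a point): The lever's vertical turning axis, at the height of the lever's top face; the hole's centre circles it at 150 mm radius.
- pin: Steel locking pin, 100 g, upright in an end hole of the rack: 12 mm shank 28 mm long, small chamfer at the tip; collar 26 mm across, 4 mm thick; round grip 18 mm across, 32 to 72 mm above the tip. Origin: centre of the tip, z up the pin. Fully home the collar rests on the lever and the tip is 16 mm down in the lock hole; under the spring's load it needs a light push to go in.
- pin_tip (a point): Centre of the pin's tip (its origin). In the rack it is 7 mm above the bench; standing in the lever's hole on the index plate 50 mm (collar then 16 mm above the lever); fully home 34 mm.
- rack: Wooden tool rack fixed to the bench, 70 x 170 x 35 mm, origin at the centre of its underside; three 15 mm holes, 30 mm deep, along its y axis at -60, 0 and +60 mm. The pin hangs by its collar in one end hole, a drift stands in the other.
- drift: Slim dark steel drift without a collar, 90 mm long, 12 mm thick at the foot tapering to 8 mm, standing in another hole of the rack; leave alone. Origin: centre of its foot
- bearing: Loose ball bearing (steel ring, 36 mm across, 11 mm high) lying on a rear corner of the machine's bed; leave alone
- spanner: Open spanner, 190 mm, lying on the bench; leave alone
- flap_disc: Grey grinding disc, 114 mm across, lying on the bench; leave alone
- flat_bar: Steel flat bar 220 x 40 x 8 mm lying to the right of the machine; leave alone
- bolt: Steel bolt, 62 mm high, standing on its round 30 mm head right of the machine; leave alone
- spare_drum: Loose aluminium drum, 56 mm across, 50 mm high, standing behind the machine; leave alone

How it is judged:
By the outcome, as a careful person would: the job done as asked, in the order asked, and still so for the second after the job is handed in, with the robot touching nothing.
It also fails if it takes over 72 s, if anything falls off the work surface, if the arm or the gripper's body presses on something with over 40 N, if the wrist force passes 120 N, or if a joint passes its speed limit or range.

## Working session

There is one attempt and no reset: what is moved stays moved. The work goes in short steps, Python scripts to look and compute and a tool call to move; the robot and the scene stay as the last step left them, time stands still between calls to the robot, and variables do not carry over. Pictures are saved under pics/ and viewed, and the job is handed in when it is done.

Besides the shell and the picture viewer there is one more tool, called after "Emit:" as a command line: name --pt "numbers of a row" for each row, then --argument value for the rest. jog_arm: Moves the arm, as the interface text tells. Its arguments: {"type":"object","properties":{"plan":{"type":"array","items":{"type":"array","items":{"type":"number"}}},"hand":{"type":"number"},"force":{"type":"number"}},"required":["plan"]}

```bash
mkdir -p pics; cat > h.py <<'E'
from workcell import *
import numpy as np, cv2
def snap(n,f):
    im=read_camera(n); cv2.imwrite('pics/'+f,im[:,:,::-1].copy()); return im
def ray(c,u,v,z):
    K=c['K'];T=np.array(c['world_to_cam']);R=T[:3,:3];t=T[:3,3]
    o=-R.T@t; d=R.T@np.linalg.inv(K)@np.array([u,v,1.]); s=(z-o[2])/d[2]; return o+s*d
def proj(c,p):
    q=np.array(c['world_to_cam'])@np.append(p,1); q=np.array(c['K'])@q[:3]; return q[:2]/q[2]
E
python3 - <<'E'
from h import *
np.set_printoptions(precision=4,suppress=True)
s=get_state();print(s)
try: print(hold_point_z)
except Exception as e: print(e)
for n in('scene','top','wrist'):
    c=calibration(n);print(n,c['K'],c['world_to_cam']);snap(n,n+'0.png')
E
```

```text
{'clock': 0.0, 'joint_pos': array([ 1.1684,  0.314 ,  0.045 ,  1.3036, -0.    ,  1.4312]), 'qvel': array([-0.0019,  0.0005, -0.0004, -0.0011,  0.0017, -0.0004]), 'tau': array([  0.0004, -48.0631,  29.853 ,   0.0198,   0.    ,   0.    ]), 'tcp_pos': array([0.1492, 0.5548, 0.2304]), 'orientation': array([-0.0002,  0.131 ,  0.9914, -0.0009]), 'wrist_force': array([ 0.7104,  0.4096, -0.3398]), 'ft_torque': array([ 0.0014, -0.0098, -0.0105]), 'finger_gap': 0.08520247123895813}
0.0187
scene [[456.5645   0.     275.7632]
 [  0.     456.5645 207.4272]
 [  0.       0.       1.    ]] [[ 0.3835  0.9234  0.0162 -0.2399]
 [ 0.7053 -0.2815 -0.6507 -0.3683]
 [-0.5963  0.2609 -0.7592  1.7732]
 [ 0.      0.      0.      1.    ]]
top [[426.6203   0.     287.4533]
 [  0.     426.6203 208.6419]
 [  0.       0.       1.    ]] [[-0.0199 -0.9998 -0.0055  0.0121]
 [-0.9911  0.0204 -0.1319  0.6106]
 [ 0.132   0.0028 -0.9912  1.1859]
 [ 0.      0.      0.      1.    ]]
wrist [[313.8661   0.     279.0215]
 [  0.     313.8661 208.1305]
 [  0.       0.       1.    ]] [[ 0.259   0.9659 -0.0013 -0.5746]
 [ 0.9155 -0.2451  0.3191 -0.0403]
 [ 0.3079 -0.0838 -0.9477  0.38  ]
 [ 0.      0.      0.      1.    ]]
```

View pics/scene0.png

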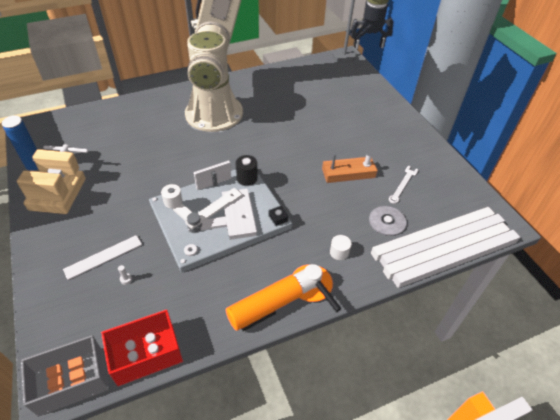

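View pics/top0.png

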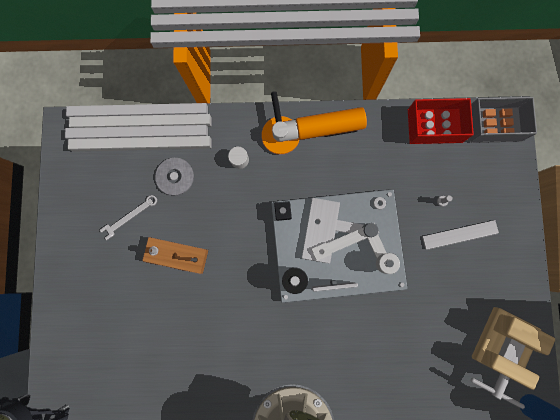

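View pics/wrist0.png

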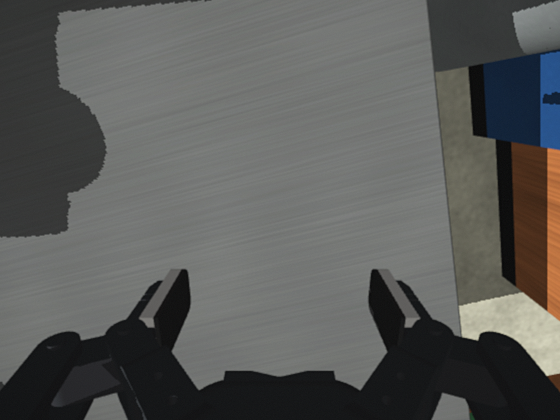

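```bash
python3 - <<'E'
import cv2
a=cv2.imread('pics/top0.png')
cv2.imwrite('pics/z1.png',cv2.resize(a[225:285,125:225],None,fx=8,fy=8,interpolation=cv2.INTER_CUBIC))
cv2.imwrite('pics/z2.png',cv2.resize(a[180:310,260:420],None,fx=5,fy=4.6,interpolation=cv2.INTER_CUBIC)) if 0 else cv2.imwrite('pics/z2.png',cv2.resize(a[185:305,265:415],None,fx=5,fy=5,interpolation=cv2.INTER_CUBIC))
b=cv2.imread('pics/scene0.png')
cv2.imwrite('pics/z3.png',cv2.resize(b[150:270,145:295],None,fx=5,fy=5,interpolation=cv2.INTER_CUBIC))
cv2.imwrite('pics/z4.png',cv2.resize(b[140:190,310:390],None,fx=8,fy=8,interpolation=cv2.INTER_CUBIC))
E
```

```text
(no output)
```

View pics/z1.png

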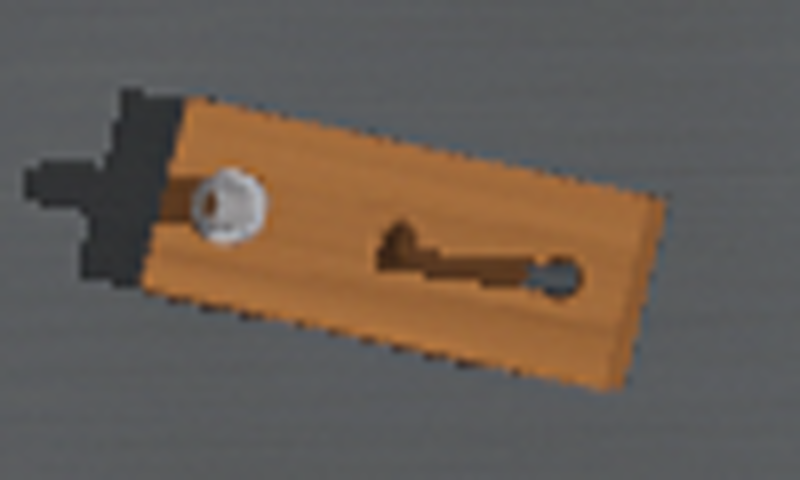

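View pics/z2.png

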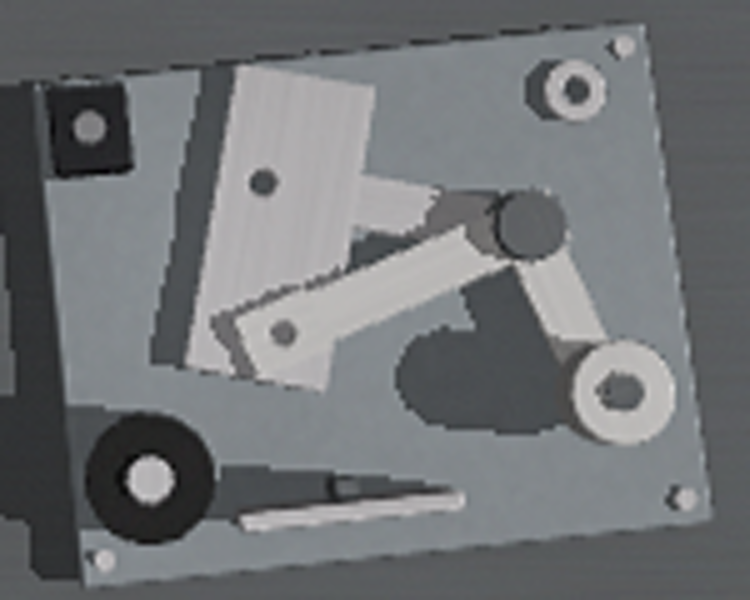

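View pics/z3.png

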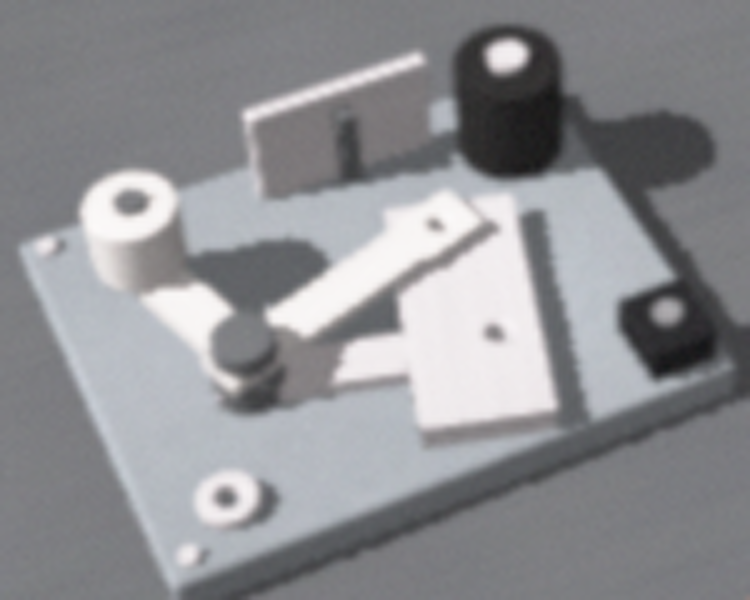

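View pics/z4.png

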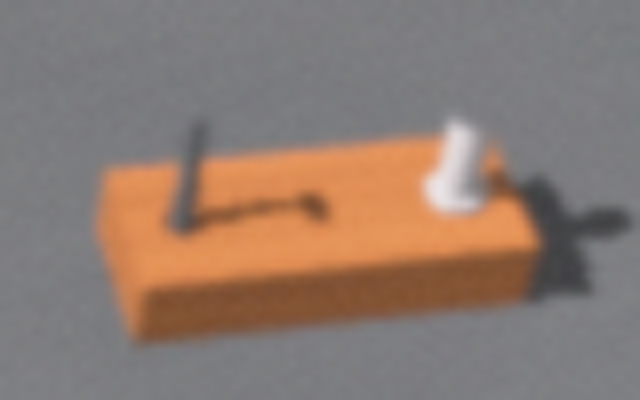

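```bash
python3 - <<'E'
from h import *
np.set_printoptions(precision=4,suppress=True)
c=calibration('top')
def o(z,f,b): return (z+.5)/f-.5+b
P=lambda x,y,f,bx,by,z: ray(c,o(x,f,bx),o(y,f,by),z)
print('pin collar',P(228,206,8,125,225,.038))
print('rack corners',*[P(x,y,8,125,225,.035) for x,y in((188,97),(142,290),(610,390),(650,195))])
H=P(283,333,5,265,185,.062);L=P(263,182,5,265,185,.050);V=P(531,224,5,265,185,.070)
print('hole',H,'lock',L,'piv?',V,np.linalg.norm((H-V)[:2]),np.linalg.norm((L-V)[:2]))
# scene
c=calibration('scene')
H2=P(435,225,5,145,150,.062);L2=P(494,333,5,145,150,.05)
print('scene',H2,L2, 'collar',P(457,190,8,310,140,.037))
E
```

```text
pin collar [0.4992 0.3849 0.038 ]
rack corners [0.5386 0.401  0.035 ] [0.4702 0.4158 0.035 ] [0.4317 0.2489 0.035 ] [0.5002 0.2351 0.035 ]
hole [ 0.4864 -0.0919  0.062 ] lock [ 0.5723 -0.084   0.05  ] piv? [ 0.5437 -0.2311  0.07  ] 0.1505895646548663 0.1498623490762887
scene [ 0.4867 -0.0913  0.062 ] [ 0.5722 -0.084   0.05  ] collar [0.4984 0.3862 0.037 ]
```

Emit:
jog_arm --pt "0.035 -0.017 0 0 0 -7" --pt "0.035 -0.017 0 0 0 -7" --pt "0.035 -0.017 0 0 0 -7" --pt "0.035 -0.017 0 0 0 -7" --pt "0.035 -0.017 0 0 0 -7" --pt "0.035 -0.017 0 0 0 -7" --pt "0.035 -0.017 0 0 0 -7" --pt "0.035 -0.017 0 0 0 -7" --pt "0.035 -0.017 0 0 0 -7" --pt "0.035 -0.017 0 0 0 -7" --hand 1 --force 60

```text
clock: 1.15
tcp_pos: [0.5006, 0.3843, 0.231]
orientation: [-0.0, 0.678, 0.735, -0.0]
wrist_force: [0.3, 1.2, -0.4]
finger_gap: 0.0853
```

```bash
python3 - <<'E'
from h import *
np.set_printoptions(precision=4,suppress=True)
s=get_state();print(s['clock'],s['tcp_pos'],s['orientation'],s['joint_pos'],s['wrist_force'])
c=calibration('wrist');snap('wrist','w1.png')
for p in((.4987,.3848,.079),(.4987,.3848,.039),(.4987,.3848,.035)):print(proj(c,p))
E
```

```text
1.15 [0.5006 0.3843 0.231 ] [-0.0001  0.6779  0.7352 -0.0002] [0.5276 0.4262 0.2097 1.3548 0.0001 2.0173] [ 0.3232  1.2149 -0.3956]
[278.304  191.7887]
[278.436  181.8698]
[278.4476 180.9974]
```

View pics/w1.png

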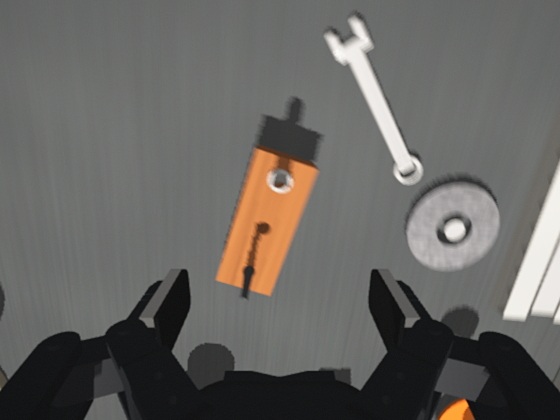

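Emit:
jog_arm --pt "-0.001 0.0005 -0.03 0 0 0" --pt "0 0 -0.03 0 0 0" --pt "0 0 -0.03 0 0 0" --pt "0 0 -0.03 0 0 0" --pt "0 0 -0.025 0 0 0" --pt "0 0 -0.02 0 0 0" --pt "0 0 -0.012 0 0 0" --pt "0 0 -0.007 0 0 0" --pt "0 0 -0.002 0 0 0" --pt "0 0 0 0 0 0"

```text
clock: 2.2
tcp_pos: [0.4988, 0.386, 0.0459]
orientation: [0.0, 0.676, 0.737, 0.0]
wrist_force: [0.8, 0.2, 0.3]
finger_gap: 0.0851
```

Emit:
jog_arm --pt "0 0 0 0 0 0" --pt "0 0 0 0 0 0" --pt "0 0 0 0 0 0" --pt "0 0 0 0 0 0" --pt "0 0 0 0 0 0" --pt "0 0 0 0 0 0" --pt "0 0 0 0 0 0" --pt "0 0 0 0 0 0" --pt "0 0 0 0 0 0" --pt "0 0 0 0 0 0" --hand 0 --force 60

```text
clock: 3.2
tcp_pos: [0.4986, 0.3859, 0.0457]
orientation: [0.0, 0.676, 0.737, 0.0]
wrist_force: [-1.1, -0.0, 5.2]
finger_gap: 0.0164
```

```bash
python3 - <<'E'
from h import *
np.set_printoptions(precision=4,suppress=True)
s=get_state();print(s['clock'],s['tcp_pos'],s['orientation'],s['joint_pos'],s['wrist_force'],s['ft_torque'],s['finger_gap'])
snap('wrist','w2.png')
E
```

```text
3.2 [0.4986 0.3859 0.0457] [0.0001 0.6759 0.737  0.0003] [ 0.5315  0.5269 -0.0994  0.9439 -0.      2.016 ] [-1.1374 -0.0265  5.1664] [-0.0694  0.1967  0.0693] 0.016382008159004237
```

View pics/w2.png

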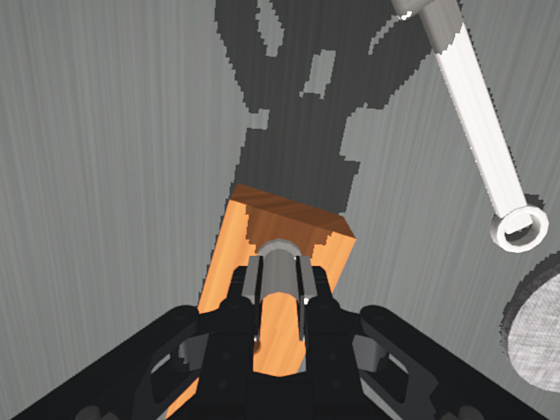

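Emit:
jog_arm --pt "0 0 0.003 0 0 0" --pt "0 0 0.007 0 0 0" --pt "0 0 0.015 0 0 0" --pt "0 0 0.02 0 0 0" --pt "0 0 0.02 0 0 0" --pt "0 0 0.02 0 0 0" --pt "0 0 0.02 0 0 0" --pt "0 0 0.015 0 0 0" --pt "0 0 0.007 0 0 0" --pt "0 0 0.003 0 0 0"

```text
clock: 4.25
tcp_pos: [0.4986, 0.3859, 0.176]
orientation: [0.0, 0.676, 0.737, 0.0]
wrist_force: [0.4, -0.2, -1.2]
finger_gap: 0.0165
```

Emit:
jog_arm --pt "0 -0.02 0 0 0 0" --pt "0 -0.045 0 0 0 0" --pt "0 -0.045 0 0 0 0" --pt "0 -0.045 0 0 0 0" --pt "0 -0.045 0 0 0 0" --pt "0 -0.045 0 0 0 0" --pt "0 -0.045 0 0 0 0" --pt "0 -0.045 0 0 0 0" --pt "0 -0.03 0 0 0 0" --pt "0 -0.015 0 0 0 0"

```text
clock: 5.25
tcp_pos: [0.4976, 0.0032, 0.1744]
orientation: [-0.0, 0.677, 0.736, -0.001]
wrist_force: [0.7, 0.7, -0.4]
finger_gap: 0.0164
```

```bash
python3 - <<'E'
from h import *
np.set_printoptions(precision=4,suppress=True)
s=get_state();print(s['clock'],s['tcp_pos'],s['orientation'],s['joint_pos'],s['wrist_force'],s['ft_torque'],s['finger_gap'])
cw=calibration('wrist');snap('wrist','w3.png');snap('top','t3.png');snap('scene','s3.png')
t=s['tcp_pos']
for n in('wrist','top','scene'):
  c=calibration(n)
  print(n,*[proj(c,t+np.array([0,0,.0187-.057+dz])) for dz in(0,.028,.032,.072)], 'hole',proj(c,(.4866,-.0916,.062)))
E
python3 -c "
import cv2
a=cv2.imread('pics/top0.png') if 0 else cv2.imread('pics/t3.png')
b=cv2.imread('pics/s3.png')
print(a.shape)"
```

```text
5.25 [0.4976 0.0032 0.1744] [-0.0005  0.6771  0.7359 -0.0007] [-0.1547  0.1914 -0.2562  1.1247 -0.0006  1.333 ] [ 0.6542  0.6547 -0.4301] [ 0.0138 -0.0173  0.014 ] 0.016404791364204797
wrist [280.0069 244.3176] [280.0424 266.303 ] [280.0484 270.0126] [280.1277 319.0495] hole [259.8396 300.6112]
top [286.7945 246.6748] [286.7171 246.1971] [286.7058 246.1269] [286.5873 245.3953] hole [321.0857 251.1133]
scene [261.1714 171.9272] [261.0949 165.2205] [261.0838 164.2452] [260.9698 154.2447] hole [231.5073 194.5933]
(420, 560, 3)
```

View pics/w3.png

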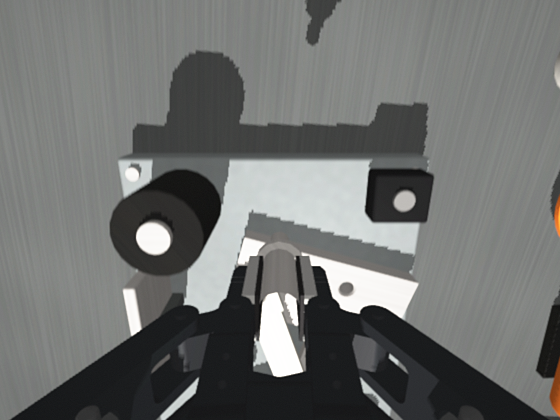

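View pics/s3.png

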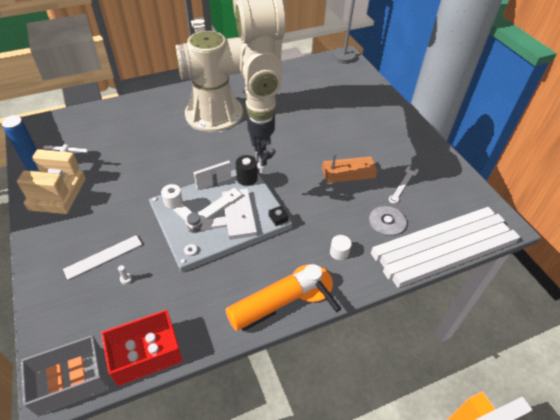

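View pics/t3.png

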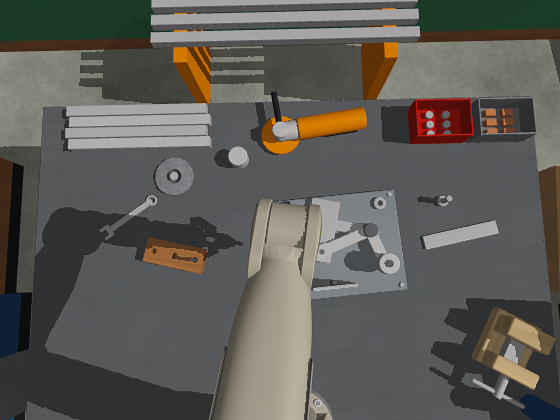

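```bash
python3 - <<'E'
import cv2
b=cv2.imread('pics/w3.png')
cv2.imwrite('pics/z5.png',cv2.resize(b[225:325,220:360],None,fx=5.5,fy=5.5,interpolation=cv2.INTER_CUBIC))
b=cv2.imread('pics/s3.png')
cv2.imwrite('pics/z6.png',cv2.resize(b[120:200,220:300],None,fx=7,fy=7,interpolation=cv2.INTER_CUBIC))
E
```

```text
(no output)
```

View pics/z5.png

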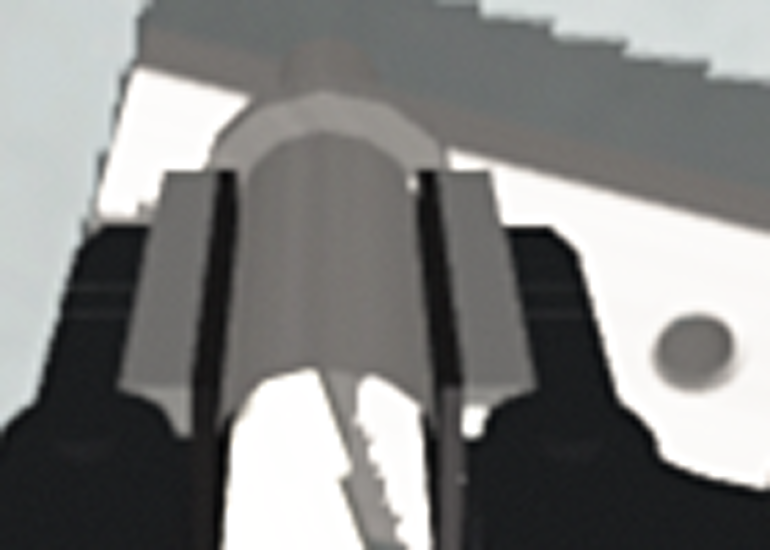

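View pics/z6.png

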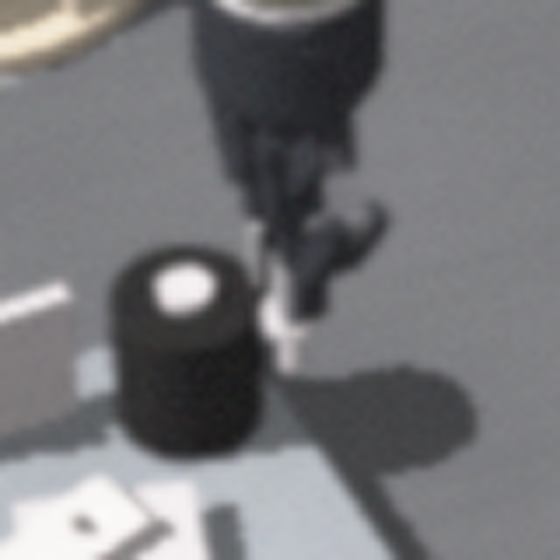

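```bash
python3 - <<'E'
from h import *
np.set_printoptions(precision=4,suppress=True)
s=get_state();c=calibration('wrist');t=s['tcp_pos']
for nm,dy,dz in(('tip edge',.006,0),('tip cham',.005,0),('collar bot edge',.013,.028),('collar top edge',.013,.032),('grip base',.009,.032),('gtop+',.009,.072),('gtop-',-.009,.072)):
  print(nm,proj(c,t+np.array([0,dy,.0187-.0574+dz])),proj(c,t+np.array([0,dy+.001,.0187-.0574+dz])))
print(proj(c,t+np.array([.013,0,.0187-.0574+.03])),proj(c,t+np.array([-.013,0,.0187-.0574+.03])))
# plate corners for check: lock hole
print('lock',proj(c,(.5722,-.084,.05)),'obs ~',(220+695.5/5.5-.5,225+352/5.5-.5))
import math
c=calibration('top')
def P(x,y,z): return ray(c,(x+.5)/5-.5+265,(y+.5)/5-.5+185,z)
print('drum',P(150,480,.11),'platen',P(245,520,.11),P(462,498,.11),'idler',P(622,392,.117))
E
```

```text
tip edge [281.4496 232.7906] [281.5895 231.3128]
tip cham [281.3101 234.2637] [281.4496 232.7906]
collar bot edge [282.8622 241.4204] [283.029  239.7036]
collar top edge [282.9339 244.6527] [283.1047 242.9023]
grip base [282.2572 251.5867] [282.4254 249.8633]
gtop+ [283.0011 296.3323] [283.2218 294.2035]
gtop- [279.2111 332.8965] [279.413  330.9486]
[304.7656 266.7991] [256.6648 263.1113]
lock [347.8477 293.1478] obs ~ (345.95454545454544, 288.5)
drum [ 0.4087 -0.0156  0.11  ] platen [ 0.3869 -0.0653  0.11  ] [ 0.3961 -0.1804  0.11  ] idler [ 0.45   -0.2662  0.117 ]
```

```bash
cat > m.py <<'E'
from h import *
np.set_printoptions(precision=4,suppress=True)
def m(f):
  s=get_state();c=calibration('wrist');b=snap('wrist',f);t=s['tcp_pos'];print(s['clock'],t,s['wrist_force'],np.abs(s['qvel']).max())
  for nm,dy,dz in(('tip edge',.006,0),('collar bot edge',.013,.028),('grip base',.009,.032)):
    print(nm,proj(c,t+np.array([0,dy,.0187-.0574+dz])))
  print('lock',proj(c,(.5722,-.084,.05)),'hole',proj(c,(.4866,-.0916,.062)))
  cv2.imwrite('pics/z'+f,cv2.resize(b[200:350,200:400,::-1],None,fx=4,fy=4,interpolation=cv2.INTER_CUBIC))
E
python3 -c "
from m import *
m('w4.png')"
```

```text
5.4 [0.4978 0.005  0.1746] [ 0.1266  0.4533 -0.9657] 0.035572985433107676
tip edge [281.4496 232.7906]
collar bot edge [282.8622 241.4204]
grip base [282.2572 251.5867]
lock [347.8477 293.1478] hole [259.8396 300.6112]
```

View pics/zw4.png

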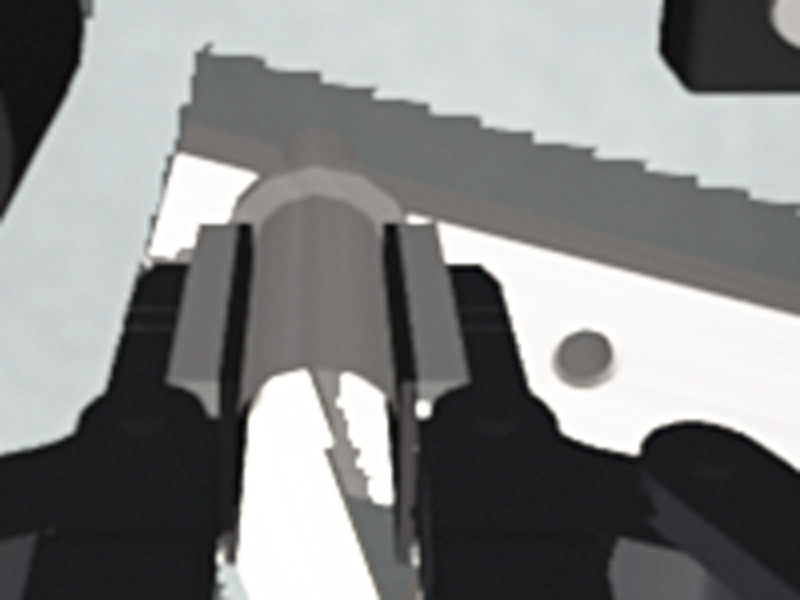

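Emit:
jog_arm --pt "-0.002 -0.02 0 0 0 0" --pt "-0.003 -0.03 0 0 0 0" --pt "-0.003 -0.03 0 0 0 0" --pt "-0.002 -0.03 -0.005 0 0 0" --pt "-0.001 -0.017 -0.01 0 0 0" --pt "0 0 -0.015 0 0 0" --pt "0 0 -0.015 0 0 0" --pt "0 0 -0.01 0 0 0" --pt "0 0 -0.005 0 0 0" --pt "0 0 -0.002 0 0 0"

```text
clock: 6.45
tcp_pos: [0.4873, -0.1204, 0.1128]
orientation: [-0.0, 0.675, 0.737, -0.0]
wrist_force: [0.1, -0.1, -0.6]
finger_gap: 0.0165
```

```bash
python3 -c "
from m import *
read_camera('wrist');m('w5.png')"
```

```text
6.5 [ 0.4874 -0.1206  0.113 ] [ 0.5102  0.6449 -1.0152] 0.01386312080454344
tip edge [281.4245 232.7581]
collar bot edge [282.9304 241.4016]
grip base [282.3084 251.5668]
lock [410.8575 187.0748] hole [283.3    191.9158]
```

View pics/zw5.png

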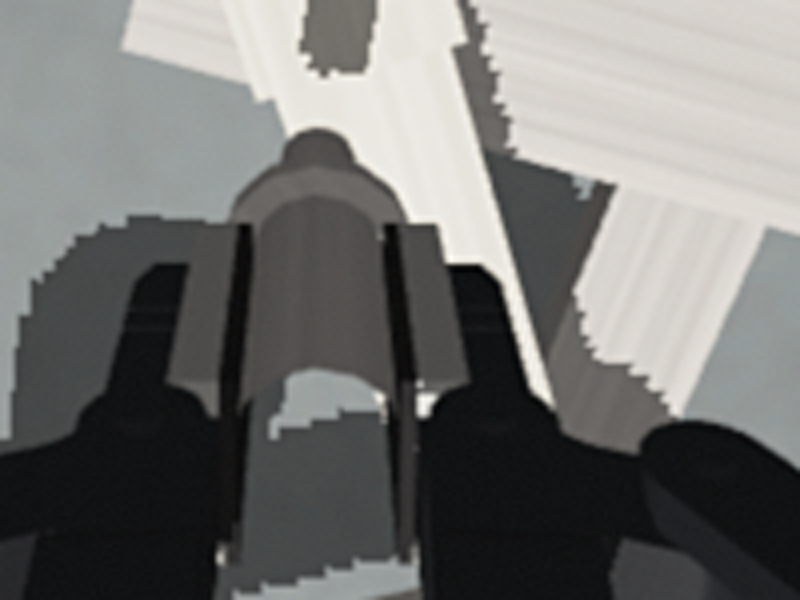

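View pics/w5.png

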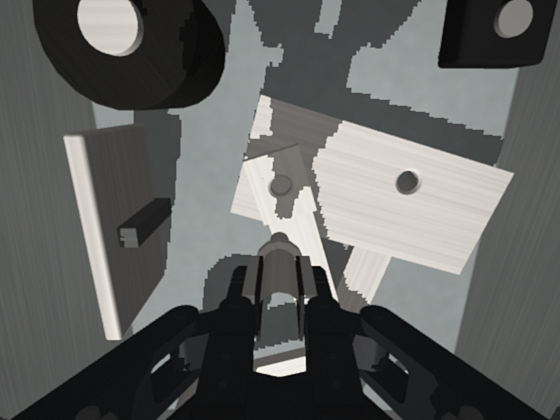

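```bash
python3 - <<'E'
from h import *
np.set_printoptions(precision=4,suppress=True)
s=get_state();c=calibration('wrist');b=cv2.imread('pics/w5.png')
cv2.imwrite('pics/z7.png',cv2.resize(b[160:250,240:440],None,fx=4,fy=4,interpolation=cv2.INTER_CUBIC))
cv2.imwrite('pics/z8.png',cv2.resize(b[165:250,250:320],None,fx=8,fy=7,interpolation=cv2.INTER_CUBIC))
E
```

```text
(no output)
```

View pics/z8.png

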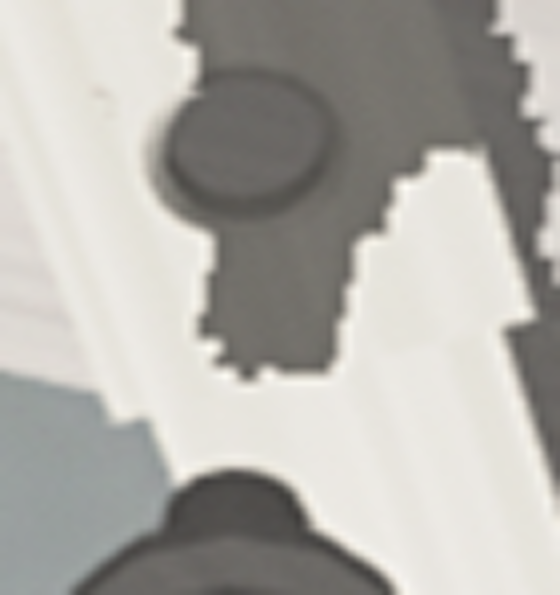

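View pics/z7.png

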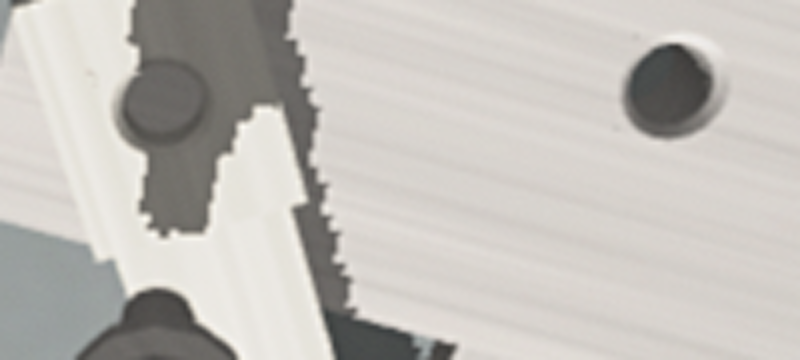

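```bash
python3 - <<'E'
from h import *
np.set_printoptions(precision=4,suppress=True)
s=get_state();c=calibration('wrist');t=s['tcp_pos'];print(t)
H=ray(c,280.3,185.3,.062);L=ray(c,408.4,181.4,.050)
print('H',H,'L',L,'L-H',(L-H)[:2],'topscene L-H',.5722-.4866,-.084+.0916)
T=t-[0,0,.0574-.0187]; print('tip nominal',T)
for dz in(-.002,0,.002):
  E=ray(c,279.2,231.7,T[2]+dz); E=E-[0,.006,0]; print('tip obs',E,'rel to hole',H-E)
E
```

```text
[ 0.4876 -0.1208  0.1134]
H [ 0.4846 -0.0878  0.062 ] L [ 0.5702 -0.0806  0.05  ] L-H [0.0856 0.0071] topscene L-H 0.08560000000000006 0.007599999999999996
tip nominal [ 0.4876 -0.1208  0.0747]
tip obs [ 0.4863 -0.121   0.0727] rel to hole [-0.0017  0.0333 -0.0107]
tip obs [ 0.4862 -0.1202  0.0747] rel to hole [-0.0016  0.0324 -0.0127]
tip obs [ 0.4861 -0.1194  0.0767] rel to hole [-0.0016  0.0316 -0.0147]
```

Emit:
jog_arm --pt "0 0.004 0 0 0 0" --pt "-0.001 0.005 0 0 0 0" --pt "0 0.005 -0.002 0 0 0" --pt "0 0.003 -0.002 0 0 0" --pt "0 0 -0.002 0 0 0" --pt "0 0 -0.002 0 0 0" --pt "0 0 0 0 0 0" --pt "0 0 0 0 0 0" --pt "0 0 0 0 0 0" --pt "0 0 0 0 0 0"

```text
clock: 7.55
tcp_pos: [0.4865, -0.1043, 0.1054]
orientation: [0.0, 0.676, 0.737, 0.0]
wrist_force: [1.1, -0.3, -0.3]
finger_gap: 0.0164
```

```bash
python3 - <<'E'
from m import *
m('w6.png')
b=cv2.imread('pics/w6.png')
cv2.imwrite('pics/z9.png',cv2.resize(b[180:250,245:315],None,fx=8,fy=8,interpolation=cv2.INTER_CUBIC))
b=snap('scene','s6.png')
cv2.imwrite('pics/z10.png',cv2.resize(b[120:220,190:290,::-1],None,fx=6,fy=6,interpolation=cv2.INTER_CUBIC))
E
```

```text
7.55 [ 0.4865 -0.1043  0.1054] [ 1.0599 -0.3005 -0.2858] 0.0014158030944192777
tip edge [281.3644 232.7462]
collar bot edge [282.8741 241.4059]
grip base [282.265  251.5734]
lock [411.2907 213.4114] hole [282.4748 219.9919]
```

View pics/z9.png

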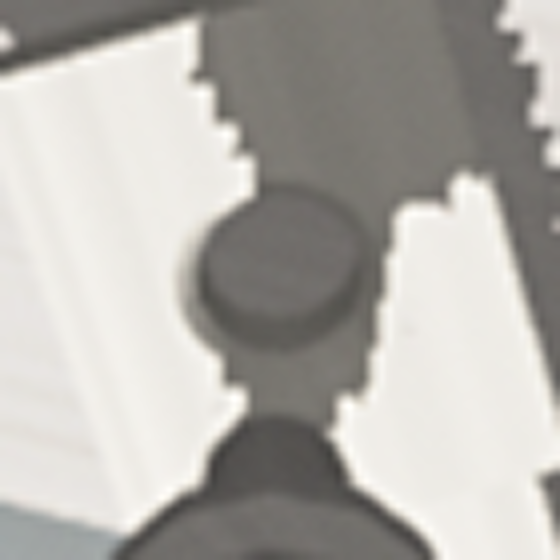

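View pics/z10.png

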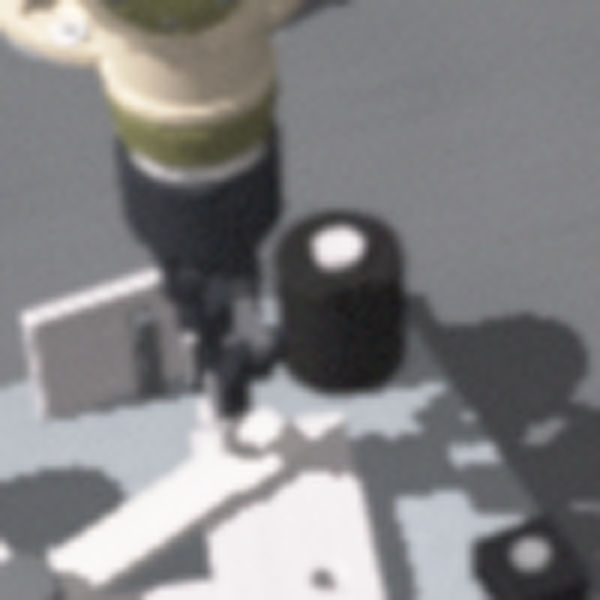

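```bash
python3 - <<'E'
from h import *
np.set_printoptions(precision=4,suppress=True)
s=get_state();c=calibration('wrist');t=s['tcp_pos'];print(t)
H=ray(c,279.6,212.9,.062)
T=t-[0,0,.0574-.0187]; print('tip nominal',T,H)
for dz in(-.002,0,.002):
 for r in(.006,.0055):
  E=ray(c,279.4,231.5,T[2]+dz); E=E-[0,r,0]; print('tip obs',E,'rel to hole',H-E)
E
```

```text
[ 0.4865 -0.1043  0.1054]
tip nominal [ 0.4865 -0.1043  0.0667] [ 0.4844 -0.087   0.062 ]
tip obs [ 0.4852 -0.1044  0.0647] rel to hole [-0.0009  0.0174 -0.0027]
tip obs [ 0.4852 -0.1039  0.0647] rel to hole [-0.0009  0.0169 -0.0027]
tip obs [ 0.4852 -0.1036  0.0667] rel to hole [-0.0008  0.0166 -0.0047]
tip obs [ 0.4852 -0.1031  0.0667] rel to hole [-0.0008  0.0161 -0.0047]
tip obs [ 0.4851 -0.1027  0.0687] rel to hole [-0.0007  0.0157 -0.0067]
tip obs [ 0.4851 -0.1022  0.0687] rel to hole [-0.0007  0.0152 -0.0067]
```

Emit:
jog_arm --pt "-0.0007 0.005 0 0 0 0" --pt "0 0.0055 0 0 0 0" --pt "0 0.005 0 0 0 0" --pt "0 0 0 0 0 0" --pt "0 0 -0.001 0 0 0" --pt "0 0 -0.001 0 0 0" --pt "0 0 -0.001 0 0 0" --pt "0 0 -0.001 0 0 0" --pt "0 0 0 0 0 0" --pt "0 0 0 0 0 0"

```text
clock: 8.65
tcp_pos: [0.4856, -0.0888, 0.1013]
orientation: [-0.0, 0.676, 0.737, -0.0]
wrist_force: [0.3, -0.1, -0.5]
finger_gap: 0.0165
```

Emit:
jog_arm --pt "0 0 -0.0005 0 0 0" --pt "0 0 -0.0005 0 0 0" --pt "0 0 -0.0005 0 0 0" --pt "0 0 -0.0005 0 0 0" --pt "0 0 0 0 0 0" --pt "0 0 0 0 0 0" --pt "0 0 0 0 0 0" --pt "0 0 0 0 0 0" --pt "0 0 0 0 0 0" --pt "0 0 0 0 0 0"

```text
clock: 9.65
tcp_pos: [0.4857, -0.0887, 0.0993]
orientation: [0.0, 0.676, 0.737, 0.0]
wrist_force: [-0.1, 0.6, -0.6]
finger_gap: 0.0165
```

```bash
python3 - <<'E'
from m import *
m('w7.png')
b=cv2.imread('pics/w7.png')
cv2.imwrite('pics/z11.png',cv2.resize(b[190:260,245:315],None,fx=8,fy=8,interpolation=cv2.INTER_CUBIC))
print(get_state()['ft_torque'])
E
```

```text
9.65 [ 0.4857 -0.0887  0.0993] [-0.1049  0.6126 -0.6289] 0.0021864823306709494
tip edge [281.3431 232.7356]
collar bot edge [282.8464 241.3904]
grip base [282.2344 251.5573]
lock [410.8584 238.7158] hole [281.5381 246.7331]
[-0.0009  0.0141  0.0048]
```

View pics/z11.png

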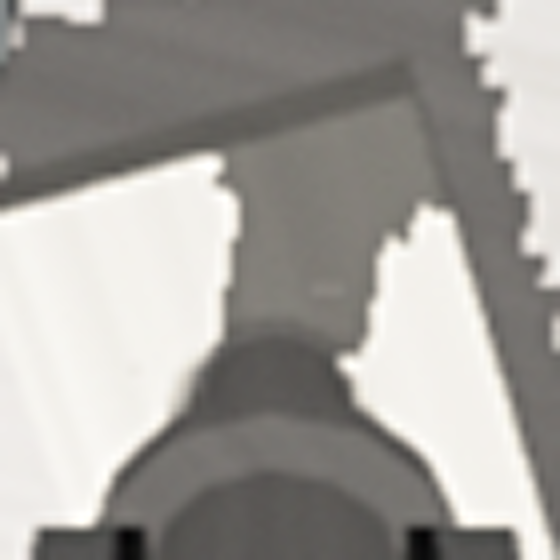

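Emit:
jog_arm --pt "0 0 -0.0005 0 0 0" --pt "0 0 -0.0005 0 0 0" --pt "0 0 -0.0005 0 0 0" --pt "0 0 -0.0005 0 0 0" --pt "0 0 0 0 0 0" --pt "0 0 0 0 0 0" --pt "0 0 0 0 0 0" --pt "0 0 0 0 0 0" --pt "0 0 0 0 0 0" --pt "0 0 0 0 0 0"

```text
clock: 10.7
tcp_pos: [0.4857, -0.0888, 0.0973]
orientation: [0.0, 0.676, 0.737, -0.0]
wrist_force: [-0.5, -0.9, -0.9]
finger_gap: 0.0167
```

Emit:
jog_arm --pt "0 0 -0.0005 0 0 0" --pt "0 0 -0.0005 0 0 0" --pt "0 0 -0.0005 0 0 0" --pt "0 0 -0.0005 0 0 0" --pt "0 0 -0.0005 0 0 0" --pt "0 0 -0.0005 0 0 0" --pt "0 0 0 0 0 0" --pt "0 0 0 0 0 0" --pt "0 0 0 0 0 0" --pt "0 0 0 0 0 0"

```text
clock: 11.7
tcp_pos: [0.4857, -0.0887, 0.0943]
orientation: [0.0, 0.676, 0.737, 0.0]
wrist_force: [-0.7, -2.8, 0.8]
finger_gap: 0.0166
```

```bash
python3 - <<'E'
from m import *
m('w8.png')
b=cv2.imread('pics/w8.png')
cv2.imwrite('pics/z12.png',cv2.resize(b[190:260,245:315],None,fx=8,fy=8,interpolation=cv2.INTER_CUBIC))
E
```

```text
11.7 [ 0.4857 -0.0887  0.0943] [-0.7176 -2.7837  0.759 ] 0.0008936379609592707
tip edge [281.3855 232.7428]
collar bot edge [282.8927 241.4023]
grip base [282.2812 251.5699]
lock [413.9776 241.8634] hole [281.6107 250.2665]
```

View pics/z12.png

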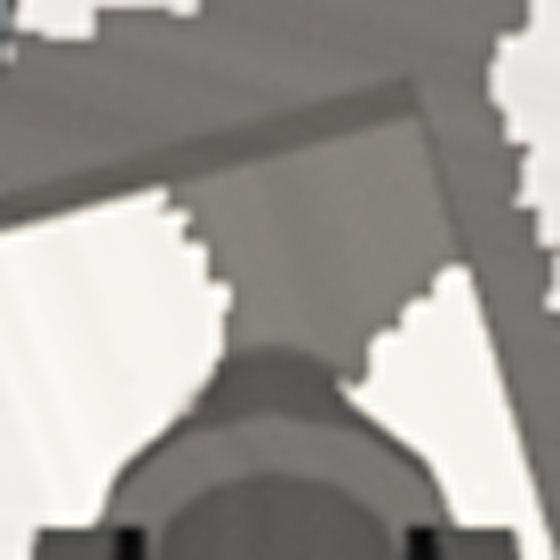

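Emit:
jog_arm --pt "0 -0.0004 0 0 0 0" --pt "0 -0.0004 0 0 0 0" --pt "0 0 -0.0005 0 0 0" --pt "0 0 -0.0005 0 0 0" --pt "0 0 -0.0005 0 0 0" --pt "0 0 -0.0005 0 0 0" --pt "0 0 -0.0005 0 0 0" --pt "0 0 -0.0005 0 0 0" --pt "0 0 0 0 0 0" --pt "0 0 0 0 0 0"

```text
clock: 12.75
tcp_pos: [0.4857, -0.0895, 0.0913]
orientation: [0.0, 0.676, 0.737, 0.0]
wrist_force: [0.5, -0.4, -0.9]
finger_gap: 0.0162
```

Emit:
jog_arm --pt "0 0 -0.0005 0 0 0" --pt "0 0 -0.0005 0 0 0" --pt "0 0 -0.0005 0 0 0" --pt "0 0 -0.0005 0 0 0" --pt "0 0 0 0 0 0" --pt "0 0 0 0 0 0" --pt "0 0 0 0 0 0" --pt "0 0 0 0 0 0" --pt "0 0 0 0 0 0" --pt "0 0 0 0 0 0"

```text
clock: 13.75
tcp_pos: [0.4857, -0.0895, 0.0893]
orientation: [0.0, 0.676, 0.737, 0.0]
wrist_force: [0.8, -0.0, -1.3]
finger_gap: 0.0162
```

Emit:
jog_arm --pt "0 0 -0.0003 0 0 0" --pt "0 0 -0.0003 0 0 0" --pt "0 0 -0.0002 0 0 0" --pt "0 0 -0.0002 0 0 0" --pt "0 0 0 0 0 0" --pt "0 0 0 0 0 0" --pt "0 0 0 0 0 0" --pt "0 0 0 0 0 0" --pt "0 0 0 0 0 0" --pt "0 0 0 0 0 0"

```text
clock: 14.75
tcp_pos: [0.4858, -0.0895, 0.0886]
orientation: [0.0, 0.676, 0.737, 0.0]
wrist_force: [-2.7, 0.5, 5.4]
finger_gap: 0.0167
```

```bash
python3 - <<'E'
import numpy as np
P=np.array([.5416,-.229]);a0=1.9513
w=np.concatenate([np.linspace(0,.27,11),np.linspace(.27,.54,11)[1:],np.linspace(.54,.64,11)[1:]])
p=P+.15*np.c_[np.cos(a0-w),np.sin(a0-w)]
for i in range(1,len(w)): print(round(w[i],3),np.round((p[i]-p[i-1])*1e3,2),np.round(p[i],4))
E
```

```text
0.027 [3.78 1.45] [ 0.4897 -0.0883]
0.054 [3.82 1.35] [ 0.4935 -0.0869]
0.081 [3.85 1.25] [ 0.4973 -0.0857]
0.108 [3.89 1.14] [ 0.5012 -0.0845]
0.135 [3.91 1.04] [ 0.5051 -0.0835]
0.162 [3.94 0.93] [ 0.5091 -0.0826]
0.189 [3.97 0.82] [ 0.513  -0.0817]
0.216 [3.99 0.72] [ 0.517 -0.081]
0.243 [4.   0.61] [ 0.521  -0.0804]
0.27 [4.02 0.5 ] [ 0.5251 -0.0799]
0.297 [4.03 0.39] [ 0.5291 -0.0795]
0.324 [4.04 0.28] [ 0.5331 -0.0792]
0.351 [4.05 0.17] [ 0.5372 -0.0791]
0.378 [4.05 0.06] [ 0.5412 -0.079 ]
0.405 [ 4.05 -0.04] [ 0.5453 -0.079 ]
0.432 [ 4.05 -0.15] [ 0.5493 -0.0792]
0.459 [ 4.04 -0.26] [ 0.5534 -0.0795]
0.486 [ 4.03 -0.37] [ 0.5574 -0.0798]
0.513 [ 4.02 -0.48] [ 0.5614 -0.0803]
0.54 [ 4.01 -0.59] [ 0.5654 -0.0809]
0.55 [ 1.48 -0.25] [ 0.5669 -0.0811]
0.56 [ 1.48 -0.26] [ 0.5684 -0.0814]
0.57 [ 1.47 -0.28] [ 0.5699 -0.0817]
0.58 [ 1.47 -0.29] [ 0.5713 -0.082 ]
0.59 [ 1.47 -0.3 ] [ 0.5728 -0.0823]
0.6 [ 1.47 -0.32] [ 0.5743 -0.0826]
0.61 [ 1.46 -0.33] [ 0.5757 -0.0829]
0.62 [ 1.46 -0.35] [ 0.5772 -0.0833]
0.63 [ 1.46 -0.36] [ 0.5786 -0.0836]
0.64 [ 1.45 -0.38] [ 0.5801 -0.084 ]
```

Emit:
jog_arm --pt "0 0 0.001 0 0 0" --pt "0.0038 0.00145 0 0 0 0" --pt "0.0038 0.00135 0 0 0 0" --pt "0.00385 0.00125 0 0 0 0" --pt "0.0039 0.00115 0 0 0 0" --pt "0.0039 0.00105 0 0 0 0" --pt "0.00395 0.00095 0 0 0 0" --pt "0 0 0 0 0 0" --pt "0 0 0 0 0 0" --pt "0 0 0 0 0 0"

```text
clock: 15.75
tcp_pos: [0.5086, -0.0823, 0.0891]
orientation: [-0.0, 0.676, 0.737, -0.0]
wrist_force: [-2.2, -2.8, -2.3]
finger_gap: 0.0164
```

```bash
python3 - <<'E'
from m import *
print(get_state()['ft_torque'])
m('w9.png')
E
```

```text
[-0.6284  0.5931  0.0184]
15.75 [ 0.5086 -0.0823  0.0891] [-2.2329 -2.7926 -2.2901] 0.003803363768175642
tip edge [281.4419 232.7631]
collar bot edge [282.9268 241.4169]
grip base [282.3114 251.5843]
lock [379.7637 251.7108] hole [242.8826 260.8158]
```

View pics/w9.png

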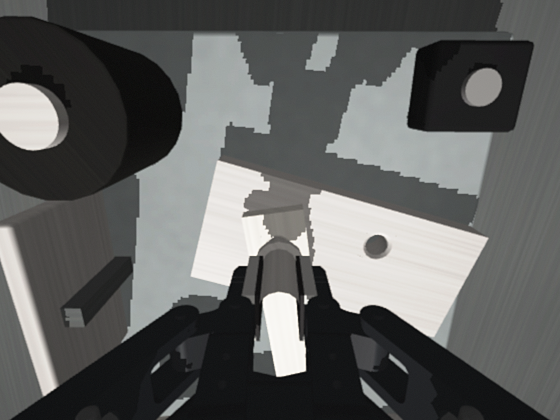

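Emit:
jog_arm --pt "0.004 0.0003 0 0 0 0" --pt "0.004 0.0007 0 0 0 0" --pt "0.004 0.0006 0 0 0 0" --pt "0.004 0.0005 0 0 0 0" --pt "0.004 0.0004 0 0 0 0" --pt "0.004 0.0003 0 0 0 0" --pt "0.004 0.0002 0 0 0 0" --pt "0.004 0.0001 0 0 0 0" --pt "0 0 0 0 0 0" --pt "0 0 0 0 0 0"

```text
clock: 16.8
tcp_pos: [0.5409, -0.079, 0.0893]
orientation: [-0.0, 0.676, 0.737, 0.0]
wrist_force: [-3.4, -0.6, -0.6]
finger_gap: 0.0166
```

Emit:
jog_arm --pt "0.004 0 0 0 0 0" --pt "0.004 -0.0001 0 0 0 0" --pt "0.004 -0.0003 0 0 0 0" --pt "0.004 -0.0004 0 0 0 0" --pt "0.004 -0.0005 0 0 0 0" --pt "0.003 -0.0005 0 0 0 0" --pt "0 0 0 0 0 0" --pt "0 0 0 0 0 0" --pt "0 0 0 0 0 0" --pt "0 0 0 0 0 0"

```text
clock: 17.8
tcp_pos: [0.5637, -0.0808, 0.0893]
orientation: [-0.0, 0.676, 0.737, 0.0]
wrist_force: [-5.4, 0.7, -1.8]
finger_gap: 0.0165
```

```bash
python3 - <<'E'
from m import *
print(get_state()['ft_torque'])
m('w10.png')
E
```

```text
[0.0299 1.1929 0.0263]
17.8 [ 0.5637 -0.0808  0.0893] [-5.4238  0.7462 -1.7537] 0.0020358879772876585
tip edge [281.4262 232.7495]
collar bot edge [282.9337 241.3883]
grip base [282.3209 251.5539]
lock [293.4183 246.7757] hole [150.7833 255.6345]
```

View pics/zw10.png

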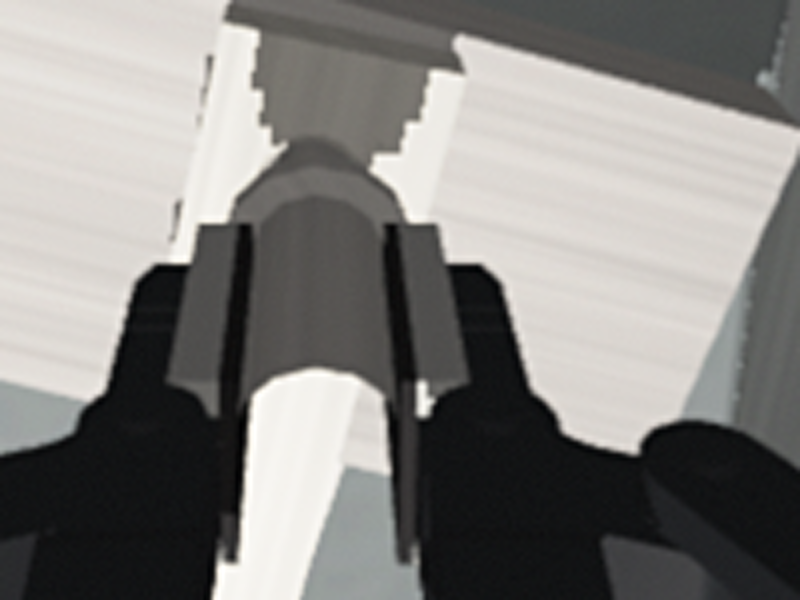

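Emit:
jog_arm --pt "0.003 -0.0005 0 0 0 0" --pt "0.003 -0.0005 0 0 0 0" --pt "0 0 -0.0005 0 0 0" --pt "0 0 -0.0005 0 0 0" --pt "0 0 0 0 0 0" --pt "0 0 0 0 0 0" --pt "0 0 0 0 0 0" --pt "0 0 0 0 0 0" --pt "0 0 0 0 0 0" --pt "0 0 0 0 0 0"

```text
clock: 18.85
tcp_pos: [0.57, -0.0819, 0.0884]
orientation: [0.0, 0.676, 0.737, 0.0]
wrist_force: [-4.9, 1.1, 2.5]
finger_gap: 0.0165
```

Emit:
jog_arm --pt "0.0005 -0.0001 0 0 0 0" --pt "0.0005 -0.0001 0 0 0 0" --pt "0.0005 -0.0001 0 0 0 0" --pt "0 0 0 0 0 0" --pt "0 0 -0.0005 0 0 0" --pt "0 0 0 0 0 0" --pt "0 0 0 0 0 0" --pt "0 0 0 0 0 0" --pt "0 0 0 0 0 0" --pt "0 0 0 0 0 0"

```text
clock: 19.85
tcp_pos: [0.5713, -0.0822, 0.0877]
orientation: [-0.0, 0.676, 0.737, 0.0]
wrist_force: [-5.0, 2.2, 2.4]
finger_gap: 0.0164
```

Emit:
jog_arm --pt "0.0005 -0.0001 0 0 0 0" --pt "0 0 -0.0005 0 0 0" --pt "0 0 0 0 0 0" --pt "0.0005 -0.0001 0 0 0 0" --pt "0 0 -0.0005 0 0 0" --pt "0 0 0 0 0 0" --pt "0 0 0 0 0 0" --pt "0 0 0 0 0 0" --pt "0 0 0 0 0 0" --pt "0 0 0 0 0 0"

```text
clock: 20.85
tcp_pos: [0.5723, -0.0824, 0.0868]
orientation: [-0.0, 0.676, 0.737, 0.0]
wrist_force: [-4.8, 2.2, 2.2]
finger_gap: 0.017
```

Emit:
jog_arm --pt "0.0003 0.0003 0 0 0 0" --pt "0 0 -0.0005 0 0 0" --pt "0 0 -0.0005 0 0 0" --pt "0 0 -0.0005 0 0 0" --pt "0 0 0 0 0 0" --pt "0 0 0 0 0 0" --pt "0 0 0 0 0 0" --pt "0 0 0 0 0 0" --pt "0 0 0 0 0 0" --pt "0 0 0 0 0 0"

```text
clock: 21.85
tcp_pos: [0.5726, -0.0823, 0.0852]
orientation: [0.0, 0.676, 0.737, -0.0]
wrist_force: [-4.6, 1.0, 2.1]
finger_gap: 0.0164
```

Emit:
jog_arm --pt "0 0.0002 -0.0005 0 0 0" --pt "0 0 -0.0005 0 0 0" --pt "0 0 -0.0005 0 0 0" --pt "0 0 -0.0005 0 0 0" --pt "0 0 -0.0005 0 0 0" --pt "0 0 -0.0005 0 0 0" --pt "0 0 0 0 0 0" --pt "0 0 0 0 0 0" --pt "0 0 0 0 0 0" --pt "0 0 0 0 0 0"

```text
clock: 22.85
tcp_pos: [0.5727, -0.0822, 0.0823]
orientation: [0.0, 0.676, 0.737, -0.0]
wrist_force: [-4.6, 0.1, 1.4]
finger_gap: 0.0164
```

Emit:
jog_arm --pt "0 0 -0.0006 0 0 0" --pt "0 0 -0.0006 0 0 0" --pt "0 0 -0.0006 0 0 0" --pt "0 0 -0.0006 0 0 0" --pt "0 0 -0.0006 0 0 0" --pt "0 0 -0.0006 0 0 0" --pt "0 0 -0.0006 0 0 0" --pt "0 0 -0.0006 0 0 0" --pt "0 0 0 0 0 0" --pt "0 0 0 0 0 0"

```text
clock: 23.85
tcp_pos: [0.5727, -0.0821, 0.0775]
orientation: [0.0, 0.676, 0.737, -0.0]
wrist_force: [-5.6, 0.0, 2.4]
finger_gap: 0.0164
```

Emit:
jog_arm --pt "0 0 -0.0006 0 0 0" --pt "0 0 -0.0006 0 0 0" --pt "0 0 -0.0006 0 0 0" --pt "0 0 -0.0006 0 0 0" --pt "0 0 -0.0006 0 0 0" --pt "0 0 -0.0006 0 0 0" --pt "0 0 0 0 0 0" --pt "0 0 0 0 0 0" --pt "0 0 0 0 0 0" --pt "0 0 0 0 0 0"

```text
clock: 24.85
tcp_pos: [0.5727, -0.0822, 0.0739]
orientation: [0.0, 0.676, 0.737, -0.0]
wrist_force: [-4.9, 0.4, 2.4]
finger_gap: 0.0167
```

Emit:
jog_arm --pt "0 0 -0.0003 0 0 0" --pt "0 0 -0.0003 0 0 0" --pt "0 0 -0.0003 0 0 0" --pt "0 0 -0.0003 0 0 0" --pt "0 0 0 0 0 0" --pt "0 0 0 0 0 0" --pt "0 0 0 0 0 0" --pt "0 0 0 0 0 0" --pt "0 0 0 0 0 0" --pt "0 0 0 0 0 0"

```text
clock: 25.85
tcp_pos: [0.5727, -0.0822, 0.0728]
orientation: [0.0, 0.676, 0.737, -0.0]
wrist_force: [-4.4, 0.5, 1.9]
finger_gap: 0.0162
```

Contact with the collar is not yet felt; continue gently.

Emit:
jog_arm --pt "0 0 -0.0003 0 0 0" --pt "0 0 -0.0003 0 0 0" --pt "0 0 -0.0003 0 0 0" --pt "0 0 0 0 0 0" --pt "0 0 0 0 0 0" --pt "0 0 0 0 0 0" --pt "0 0 0 0 0 0" --pt "0 0 0 0 0 0" --pt "0 0 0 0 0 0" --pt "0 0 0 0 0 0"

```text
clock: 26.85
tcp_pos: [0.5728, -0.0822, 0.0727]
orientation: [0.0, 0.676, 0.737, 0.0]
wrist_force: [-6.8, 0.8, 7.6]
finger_gap: 0.016
```

```bash
python3 - <<'E'
from m import *
m('w11.png')
E
```

```text
26.85 [ 0.5728 -0.0822  0.0727] [-6.7732  0.7922  7.5647] 0.0009939374619136957
tip edge [281.3913 232.7581]
collar bot edge [282.9319 241.4479]
grip base [282.3261 251.6189]
lock [279.2859 255.794 ] hole [122.0879 266.1892]
```

View pics/zw11.png

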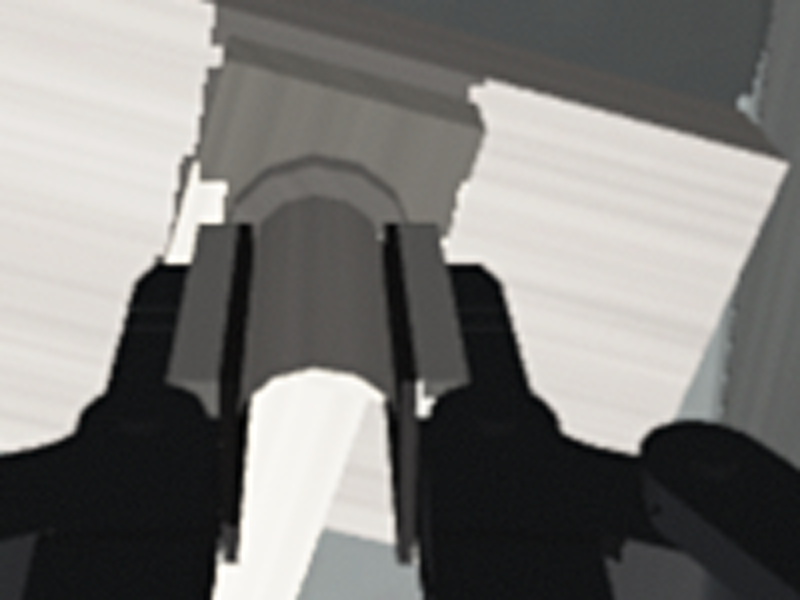

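Emit:
jog_arm --pt "-0.0004 0 0 0 0 0" --pt "-0.0004 0 0 0 0 0" --pt "-0.0004 0 0 0 0 0" --pt "0 0 0 0 0 0" --pt "0 0 0 0 0 0" --pt "0 0 0 0 0 0" --pt "0 0 0 0 0 0" --pt "0 0 0 0 0 0" --pt "0 0 0 0 0 0" --pt "0 0 0 0 0 0"

```text
clock: 27.9
tcp_pos: [0.5723, -0.0821, 0.0727]
orientation: [0.001, 0.676, 0.737, 0.001]
wrist_force: [-4.9, 1.6, 6.3]
finger_gap: 0.0166
```

Emit:
jog_arm --pt "0 0 0 0 0 0" --pt "0 0 0 0 0 0" --pt "0 0 0 0 0 0" --pt "0 0 0 0 0 0" --pt "0 0 0 0 0 0" --pt "0 0 0 0 0 0" --pt "0 0 0 0 0 0" --pt "0 0 0 0 0 0" --pt "0 0 0 0 0 0" --pt "0 0 0 0 0 0" --hand 0.7

```text
clock: 28.9
tcp_pos: [0.5715, -0.082, 0.0718]
orientation: [0.0, 0.676, 0.737, 0.0]
wrist_force: [-0.3, 0.2, 0.6]
finger_gap: 0.0601
```

```bash
python3 - <<'E'
from m import *
m('w12.png')
E
```

```text
28.9 [ 0.5715 -0.082   0.0718] [-0.2671  0.2115  0.6472] 0.0015232843164573015
tip edge [281.4079 232.7373]
collar bot edge [282.9221 241.3915]
grip base [282.3113 251.5577]
lock [281.5275 256.9711] hole [123.8128 267.4232]
```

View pics/w12.png

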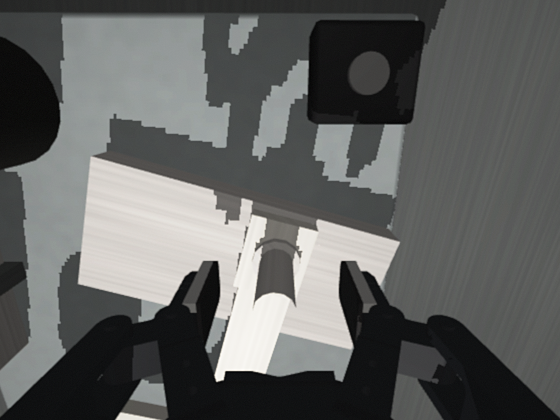

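Pin stands released at about (277,270), collar on the lever at about (277,248). Raise straight up and check.

Emit:
jog_arm --pt "0 0 0.003 0 0 0" --pt "0 0 0.007 0 0 0" --pt "0 0 0.015 0 0 0" --pt "0 0 0.02 0 0 0" --pt "0 0 0.025 0 0 0" --pt "0 0 0.025 0 0 0" --pt "0 0 0.025 0 0 0" --pt "0 0 0.02 0 0 0" --pt "0 0 0.01 0 0 0" --pt "0 0 0 0 0 0"

```text
clock: 29.95
tcp_pos: [0.5725, -0.0823, 0.2237]
orientation: [0.002, 0.676, 0.737, 0.001]
wrist_force: [0.1, -0.1, -0.2]
finger_gap: 0.0596
```

Emit:
jog_arm --pt "-0.02 0.02 0 0 0 0" --pt "-0.03 0.03 0 0 0 0" --pt "-0.03 0.03 0 0 0 0" --pt "-0.03 0.03 0 0 0 0" --pt "-0.02 0.03 0 0 0 0" --pt "0 0.03 0 0 0 0" --pt "0 0.03 0 0 0 0" --pt "0 0.03 0 0 0 0" --pt "0 0.02 0 0 0 0" --pt "0 0 0 0 0 0"

```text
clock: 30.95
tcp_pos: [0.4406, 0.1698, 0.2205]
orientation: [-0.001, 0.675, 0.738, -0.001]
wrist_force: [0.2, -0.7, -0.3]
finger_gap: 0.0597
```

```bash
python3 - <<'E'
from h import *
a=snap('top','t9.png');b=snap('scene','s9.png');print(get_state()['clock'],get_state()['tcp_pos'],get_state()['wrist_force'])
x=cv2.resize(a[185:305,265:365,::-1],None,fx=4,fy=4,interpolation=cv2.INTER_CUBIC)
y=cv2.resize(b[150:270,145:245,::-1],None,fx=4,fy=4,interpolation=cv2.INTER_CUBIC)
cv2.imwrite('pics/z13.png',np.hstack([x,y]))
E
```

```text
31.05 [0.44080016 0.16789062 0.22078676] [-0.28848677  0.17984672  0.02700299]
```

View pics/z13.png

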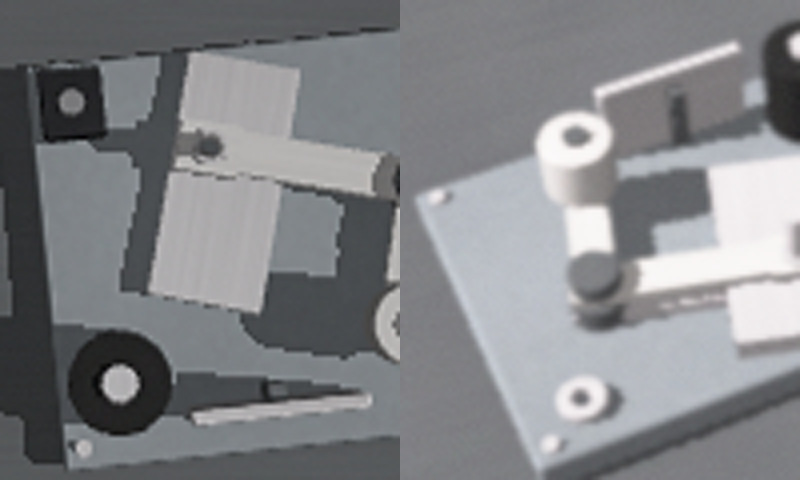

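View pics/s9.png

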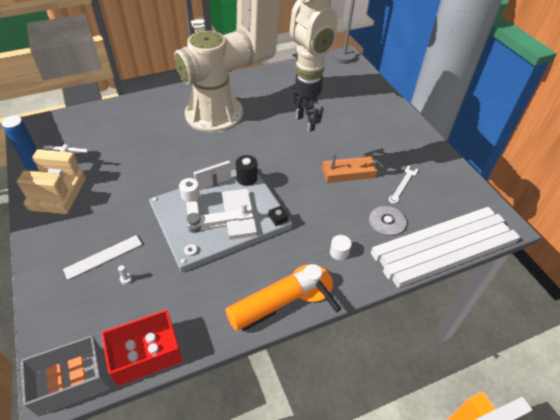

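```bash
python3 - <<'E'
import cv2
from h import *
b=cv2.imread('pics/s9.png')
cv2.imwrite('pics/z14.png',cv2.resize(b[180:250,185:295],None,fx=7,fy=7,interpolation=cv2.INTER_CUBIC))
c=calibration('scene')
for z in(.034+.072,.034+.032,.062,.05+.072): print(z,proj(c,(.5717,-.0835,z)))
E
```

```text
0.106 [242.79223115 203.79331922]
0.066 [243.31107175 212.60886361]
0.062 [243.3616847  213.46882067]
0.122 [242.5780001  200.15335102]
```

View pics/z14.png

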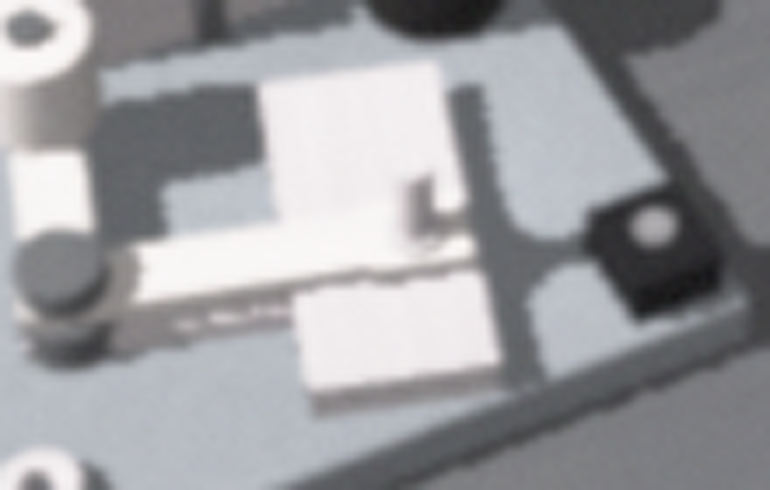

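```bash
python3 -c "
from workcell import *
print(hand_in(), get_state()['clock'])"
```

```text
the job is handed in; nothing more can be done
the job is handed in; nothing more can be done
```

The tension lever is pinned back: the pin is fully home in the lock hole with its collar on the lever. The gripper has let go and stands clear. The job was handed in at about 31 s of the 72 s allowed.

- **What I did:** I took the pin from the rack and felt it into the lever's hole until its tip stood on the plate. I then pushed the lever round about 0.58 rad, going by my position estimates. A light press found the lock hole's chamfer, and I lowered the pin until the collar seated.
- **Forces:** the largest reading was about 10 N overall (7.6 N upwards), when the collar seated. I only read forces at the end of each move, so a brief higher peak could have gone unseen.
- **Last checks:** the tool stopped at 72.7 mm against an expected 72.8 mm for fully home. In the last scene picture the pin's top was within about 1 px of where it should be. The lever lies over the lock hole. The rack, drift, bearing and other things look unmoved.
- **Disagreement:** the wrist camera placed the holes about 4 mm further in y (and 2 mm less in x) than the top and scene cameras did. I used offsets measured between pin tip and hole in the wrist picture, and corrected the rest by feel.

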